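# Stock the topping caddy and open the honey

## Robot

A 6-joint arm with a two-finger parallel gripper is mounted at the origin on the work surface. World frame = base frame: x ahead of the robot, y to its left, z up, the work surface at z = 0. Lengths are in m, angles in rad, forces in N, time in s.
With the tool pointing down it reaches from about 0.375 to 0.975 m from the base axis. Payload 3.8 kg.
Tool frame: the origin (TCP) lies at the very end of the fingers, on their centre line; the grasp point (between the pads) lies 19 mm behind it; z points along the fingers, y is the line along which they close (so a half turn about z gives the same grasp; the last joint's range is limited). The gripper opens to 85 mm and grips with 20 to 120 N. Pads are 22 mm wide; open, the fingers measure 114 mm over their backs; the gripper's body (76 mm by 85 mm) begins 54 mm behind the grasp point. The pads swing forward as they close: fully open they stand 13 mm farther back than shut.
Start: joints at [1.105, 0.264, 1.604, -0, 1.274, -0.037], TCP at [0.281, 0.614, 0.211] pointing down, gripper open.
Joint ranges: [-2.63, 2.63], [-0.94, 2.18], [0.31, 2.57], [-1.31, 4.45], [0, 2.66], [-2.55, 2.55]. Speed limits (rad/s): [2.57, 2.57, 3.14, 3.14, 3.14, 3.14].

## Interface

Orientations are given as a rotation vector (axis times angle).
In Python, from workcell import * gives the robot as it stands.
- The arm moves only by the shell command python3 -m crank 'ROWS' [OPENING] [FORCE]. ROWS is JSON, a list that holds one entry, the list of rows, each a list of 6 numbers: the shift along the tool's x, y, z in cm, then the turn, a rotation vector about the tool's x, y, z in rad. In form: [[[dx, dy, dz, ax, ay, az], ...]]. A call has 1 to 8 rows; each row shifts and turns the commanded pose from where the row before left it, along the tool's axes as they then stand; what a row does not reach is not made up. A row lasts 1/12 s, in which the tool goes at most 41.7 mm and 7.16 degrees, less where a joint would pass 70% of its speed; a pose out of reach is approached as far as the arm can. A call with a gripper value outside its range is refused whole. OPENING is the finger opening in cm, from 0 to 8.54, set as the call begins (- or left out, the last holds). The fingers move at their own pace and stop on an object; FORCE is the grip in N (left out, the last holds). Time passes only in rows, so rows that do not move let the fingers close. It gives the time, the measured TCP pose, the force, the opening and the grip force at its end, in the units of the state.
- read_state(): the state, without advancing time (a new reading comes with each control period).
- read_camera(name): name is "side" or "top"; returns the picture (420x560x3 uint8, blue, green, red); there is no depth.
- camera_model(name): a dict with "camera_matrix" (3x3 intrinsics, pixels), "R" (3x3) and "t" (3): a world point X has camera coordinates R X + t. Camera axes: x right, y down, z forward; pixel columns grow to the right and rows downward; lengths in m; the calibration is good to about 2 mm. A picture is of the moment at which its call begins. camera_model takes no time and is no camera call.
- finish_job(): hands the job in; it is judged then, once.
The state is a dict: "time": time; "q": joint angles; "joint_vel": joint speeds; "joint_torque": joint torques, N m; "tool_pos": TCP position; "tcp_rot": TCP orientation; "wrist_force": force on the tool from outside, world axes, zero at the start; "torque": the same for the moment, N m; "width": opening from 0.0 (shut) to 1.0 (fully open); "grip_force": force on a finger pad.
Only numpy, scipy, OpenCV 4.12 (cv2) and the standard library are available. Lean on these libraries where they do the work, as an engineer would, in place of code of your own. Each camera call takes 0.05 s, during which the arm holds its last target. There are 200 camera calls.

## Task

Get the topping caddy ready for the granola table: stand the tall honey jar and the low seed jar upright in the two empty cells of the wooden caddy, one jar to a cell, leaving the honey jar closed until both are in. Then open the honey jar where it stands, its cell keeping it from turning: twist the tight gold cap anticlockwise until its lugs come free, stop turning, lift it straight up and finish still holding it, level and centred a finger's breadth or two above the open mouth, with both jars left standing down in their cells. Do not disturb the spice tin, milk carton, paper cup or spoon.

Things in the scene. Friction and masses are not known exactly. Their poses are not given: they have to be found in the camera images.
- caddy: dark wooden caddy screwed to the steel counter (cannot move), 98 mm (x) by 266 mm (y), 50 mm high, three open square cells in a row along its own y. Each cell is 70 x 70 mm inside, floor 8 mm above the counter; walls and partitions 14 mm thick, all 50 mm high. Origin: centre of its underside.
- cell_left (a point): centre of the floor of the cell at the caddy's own +y end (84 mm from the middle), empty at the start
- cell_mid (a point): centre of the floor of the caddy's middle cell, empty at the start
- cell_right (a point): centre of the floor of the cell at the caddy's own -y end, where the spice tin stands
- honey_jar: tall square amber glass jar, about 0.42 kg: body 64 x 64 mm, corners rounded 8 mm, flat shoulder at 80 mm, neck 40 mm across, mouth at 102 mm; 105 mm tall with cap. Origin: centre of its underside, z up, x and y square to its sides. In a cell it has 3 mm play each side and turns 8 degrees before the walls stop it; on the open counter it spins with its cap. May be carried by the closed cap.
- honey_cap: gold metal lug cap of the honey jar, 56 mm across, 19 mm high, 30 g. Origin: centre of its lower edge, z up; closed, 86 mm above the jar's origin. Tight, 0.3 to 0.6 N m at first. It opens anticlockwise from above. Yaw relative to the jar: -0.04 to 0.15 rad at the start; lugs free from 0.83 to 1.65, where they meet stops: do not force. Before that it rises under 2.5 mm and pulling lifts the jar.
- cap_edge (a point): point on the gold cap's outer edge, 28 mm from its axis along the cap's own x axis, 10 mm above its lower edge; it shows how far the cap is turned
- seed_jar: low square jar of clear glass full of seeds and a round green cap that stays on; body 64 by 64 mm with corners rounded 8 mm, 50 mm high, cap 56 mm in diameter from 54 to 72 mm above the underside; about 0.28 kg. Origin: centre of its underside, z up, x and y square to its sides.
- spice_tin: bystander: round tin with a red band and a black lid, 60 mm in diameter, 66 mm high, standing in the right cell. Origin: centre of its underside.
- milk_carton: bystander: white and green milk carton, 70 by 70 mm, about 203 mm high. Origin: centre of its underside.
- paper_cup: bystander: open brown paper cup, 82 mm across the rim, 90 mm high. Origin: centre of its underside.
- spoon: bystander: steel spoon lying flat, 170 mm long along its own x. Origin: centre of its underside.
Not all that is in view belongs to the job. There is more than one size of the honey_cap; the job needs the middle-sized.

How it is judged:
On the way, in this order (a step that is already met when the one before it is completed fails the run):
1. both jars stand upright down in the two empty cells, one in each, the honey jar still closed ((horizontal distance between honey_jar and cell_left below 0.008 m or horizontal distance between honey_jar and cell_mid below 0.008 m) and z of each of honey_jar, seed_jar in the frame of caddy below 0.011 m and angle between each of honey_jar, seed_jar's own z axis and vertical below 0.06 rad and (horizontal distance between seed_jar and cell_left below 0.008 m or horizontal distance between seed_jar and cell_mid below 0.008 m) and z of honey_cap in the frame of honey_jar below 0.0885 m), for 0.2 s.
2. with the honey jar down in its cell, the gold cap has come free and lifts off ((horizontal distance between honey_jar and cell_left below 0.008 m or horizontal distance between honey_jar and cell_mid below 0.008 m) and z of each of honey_jar, seed_jar in the frame of caddy below 0.011 m and angle between each of honey_jar, seed_jar's own z axis and vertical below 0.06 rad and (horizontal distance between seed_jar and cell_left below 0.008 m or horizontal distance between seed_jar and cell_mid below 0.008 m) and z of honey_cap in the frame of honey_jar above 0.092 m), for 0.05 s.
At the end, for the whole second after the job is handed in: Jars upright on the floors of the left and middle cells, one each. The fingers (over 2 N) hold the gold cap still, touching no jar or caddy, lower edge 3 to 65 mm above the mouth, within 15 mm of its axis, level to 0.15 rad, turned at most 120 degrees from the jar; jars at rest ((horizontal distance between honey_jar and cell_left below 0.008 m or horizontal distance between honey_jar and cell_mid below 0.008 m) and z of each of honey_jar, seed_jar in the frame of caddy below 0.011 m and angle between each of honey_jar, seed_jar's own z axis and vertical below 0.06 rad and (horizontal distance between seed_jar and cell_left below 0.008 m or horizontal distance between seed_jar and cell_mid below 0.008 m) and z of honey_cap in the frame of honey_jar between 0.105 and 0.167 m and horizontal distance between honey_cap and honey_jar below 0.015 m and angle between honey_cap's own z axis and vertical below 0.15 rad and x of cap_edge in the frame of honey_jar above -0.014 m and y of cap_edge in the frame of honey_jar above 0 m and contact force between the fingers and honey_cap above 2 N and contact force between honey_cap and honey_jar below 0.2 N and contact force between honey_cap and caddy below 0.2 N and contact force between the fingers and honey_jar below 0.5 N and linear speed of each of honey_cap, honey_jar, seed_jar below 0.03 m/s); the arm keeps its last pose, push and grip.
It fails at once if the spice tin is shifted more than 25 mm or tipped (distance of spice_tin from where it was at the start of the episode above 0.025 m or angle between spice_tin's own z axis and vertical above 0.35 rad).
It fails at once if the milk carton is shifted more than 25 mm or tipped (distance of milk_carton from where it was at the start of the episode above 0.025 m or angle between milk_carton's own z axis and vertical above 0.35 rad).
It fails at once if the paper cup is shifted more than 25 mm or tipped (distance of paper_cup from where it was at the start of the episode above 0.025 m or angle between paper_cup's own z axis and vertical above 0.35 rad).
It fails at once if the spoon is shifted more than 25 mm or tipped (distance of spoon from where it was at the start of the episode above 0.025 m or angle between spoon's own z axis and vertical above 0.35 rad).
It fails at once if a jar is tipped over (angle between any of honey_jar, seed_jar's own z axis and vertical above 0.6 rad).
It also fails if it takes over 61 s, if anything falls off the work surface, if the arm or the gripper's body presses on something with over 40 N, if the wrist force passes 120 N, or if a joint passes its speed limit or range.

## Working session

There is one attempt and no reset: what is moved stays moved. The work goes in short steps, Python scripts to look and compute and a shell command to move; the robot and the scene stay as the last step left them, time stands still between calls to the robot, and variables do not carry over. Pictures are saved under pics/ and viewed, at most 10 in all, crops included, and the job is handed in when it is done.

```bash
mkdir -p pics; ls
python3 - <<'E'
from workcell import *
import cv2
for n in("top","side"):
    cv2.imwrite(f"pics/{n}0.png",read_camera(n)); m=camera_model(n); print(n,m)
print(read_state())
E
```

```text
pics
top {'camera_matrix': array([[462.01681349,   0.        , 276.96483538],
       [  0.        , 462.01681349, 210.20186674],
       [  0.        ,   0.        ,   1.        ]]), 'R': array([[ 0.02014848, -0.99958562, -0.02055792],
       [-0.99545034, -0.01814136, -0.09353885],
       [ 0.09312714,  0.02234906, -0.99540336]]), 't': array([-0.00257644,  0.59205584,  1.12868036])}
side {'camera_matrix': array([[446.11992304,   0.        , 280.48064996],
       [  0.        , 446.11992304, 206.09920467],
       [  0.        ,   0.        ,   1.        ]]), 'R': array([[ 0.96638166, -0.25699909,  0.00761327],
       [-0.19641067, -0.75701474, -0.62317857],
       [ 0.16591968,  0.60073301, -0.78204253]]), 't': array([-0.58144618,  0.15234301,  1.1332202 ])}
{'time': 0.1, 'q': array([ 1.10511599e+00,  2.64684377e-01,  1.60524810e+00, -1.58547445e-05,
        1.27368607e+00, -3.69166047e-02]), 'joint_vel': array([ 1.55383697e-03, -3.99749282e-03, -2.70314542e-03, -7.38425094e-05,
        1.83147932e-03, -1.46012562e-03]), 'joint_torque': array([ 8.70805743e-04, -5.16705751e+01, -3.68590343e+01,  2.42140260e-05,
        6.19704922e-03,  2.38484211e-05]), 'tool_pos': array([0.28033087, 0.61326442, 0.20957637]), 'tcp_rot': array([-0.66824185, -3.06919777,  0.00308775]), 'wrist_force': array([-0.43808258,  1.03067184, -0.06266263]), 'torque': array([ 0.02377806,  0.02683379, -0.03020197]), 'grip_force': 0.0, 'width': 1.000932344233416}
```

View pics/top0.png

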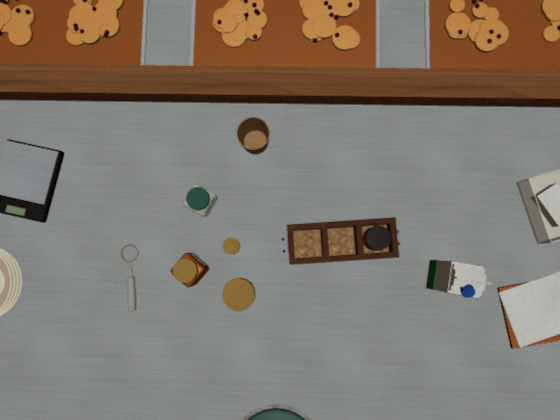

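View pics/side0.png

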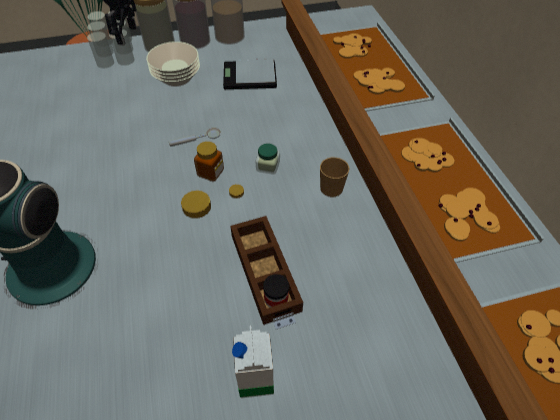

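The top view shows the honey jar with its gold cap at about (188,270), the seed jar at (200,200) and the caddy at (343,241), with its two left cells empty. The side view shows loose gold caps at (196,204) and (236,190) and agrees with the rest. Next I enlarge crops to measure.

```bash
cat > h.py <<'E'
from workcell import *
import cv2, numpy as np
def px2w(n,u,v,z):
    m=camera_model(n);d=m["R"].T@np.linalg.inv(m["camera_matrix"])@[u,v,1];c=-m["R"].T@m["t"]
    return (c+d*(z-c[2])/d[2])[:2]
def w2px(n,X):
    m=camera_model(n);p=m["camera_matrix"]@(m["R"]@np.array(X)+m["t"]);return p[:2]/p[2]
E
python3 - <<'E'
import cv2,numpy as np
t=cv2.imread('pics/top0.png');s=cv2.imread('pics/side0.png')
f=lambda i,u,v,w,h,k:cv2.resize(i[v:v+h,u:u+w],None,fx=k,fy=k,interpolation=cv2.INTER_CUBIC)
a=f(t,160,170,66,50,6); b=f(t,160,240,66,50,6); c=f(t,280,210,132,60,6)
d=np.zeros((300,792,3),np.uint8); d[:,:396]=a;d[:,396:]=b
c=c[:300]
cv2.imwrite('pics/c1.png',np.vstack([d,c]))
E
```

```text
(no output)
```

View pics/c1.png

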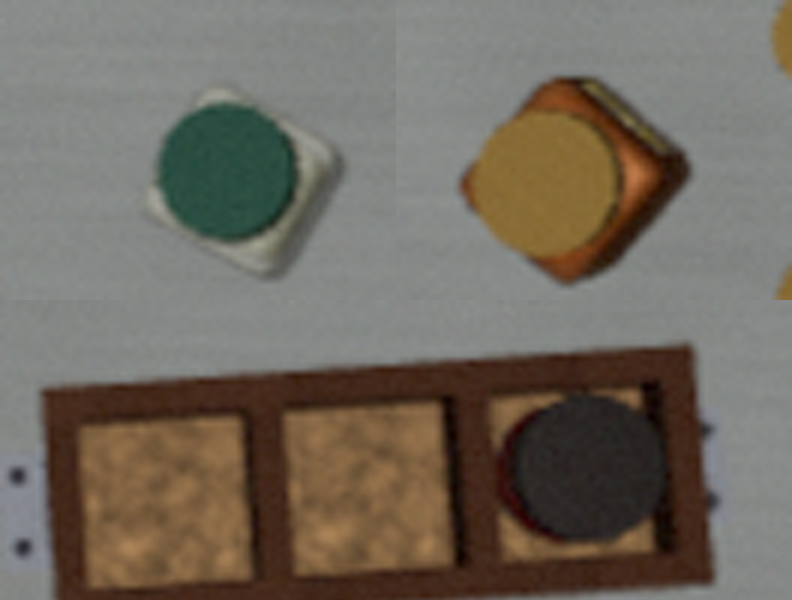

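Enlarged, both cap discs, the jar edges and the caddy's top corners are clear (caddy TL (42,390), TR (692,347), BR (714,582) in the crop). I convert these to world positions.

Run:
```python
from h import *
t=cv2.imread('pics/top0.png');hsv=cv2.cvtColor(t,cv2.COLOR_BGR2HSV)
P=lambda cx,cy,u0,v0,z:px2w("top",u0+(cx+.5)/6-.5,v0+(cy+.5)/6-.5,z)
ang=lambda a,b:np.degrees(np.arctan2(*(b-a)[::-1]))
# caps by color
for nm,lo,hi,z,roi in(("seed",(70,80,30),(95,255,160),.072,(160,170,66,50)),("honey",(17,120,100),(28,255,255),.105,(160,240,60,50))):
    u,v,w,h=roi; m=cv2.inRange(hsv[v:v+h,u:u+w],lo,hi)
    n,l,st,c=cv2.connectedComponentsWithStats(m);k=1+np.argmax(st[1:,4]);print(nm,st[k],c[k]+[u,v],px2w("top",*(c[k]+[u,v]),z))
S=lambda x,y:P(x,y,160,170,.05); H=lambda x,y:P(x-396,y,160,240,.08); C=lambda x,y:P(x,y-300,280,210,.05)
print("seed ang",ang(S(225,88),S(325,142)),ang(S(155,215),S(255,274)), ang(S(283,270),S(343,165)))
print("honey ang",ang(H(605,82),H(680,155)),ang(H(465,198),H(545,278)),ang(H(570,283),H(690,170)))
tl,tr,br=C(42,390),C(692,347),C(714,582);print("caddy",tl,tr,br,(tl+br)/2,np.linalg.norm(tl-tr),np.linalg.norm(tr-br),ang(tr,tl),ang(br,tr))
# side check
s=cv2.imread('pics/side0.png');hs=cv2.cvtColor(s,cv2.COLOR_BGR2HSV)
for nm,lo,hi,z,(u,v,w,h) in(("seed",(60,60,20),(95,255,160),.063,(245,135,45,25)),("honey",(17,120,60),(28,255,255),.0955,(190,135,35,30))):
    m=cv2.inRange(hs[v:v+h,u:u+w],lo,hi);n,l,st,c=cv2.connectedComponentsWithStats(m);k=1+np.argmax(st[1:,4]);print(nm,st[k],px2w("side",*(c[k]+[u,v]),z))
```

```text
seed [ 27  18  22  22 378] [197.46031746 198.14814815] [0.61365337 0.20088951]
honey [ 13  18  24  25 445] [184.47640449 270.09213483] [0.44155616 0.21848259]
seed ang -117.28252093576913 -119.23025069029103 -27.989903240982187
honey ang -132.3768449656339 -132.84239169778982 -45.47501963072393
caddy [ 0.55501188 -0.01595821] [ 0.57748938 -0.27966222] [ 0.48262554 -0.28814137] [ 0.51881871 -0.15204979] 0.2646602391582275 0.09524203747178601 94.87198091896776 5.107658156005455
seed [ 13   9  19  16 252] [0.61481444 0.20210239]
honey [  7   7  20  15 220] [0.44232222 0.22417522]
```

```bash
cat >> h.py <<'E'
from scipy.spatial.transform import Rotation as Rn
def plan(x,y,z,yaw):
    """rotation (rad, about tool axes) to make first, then shift (cm) in the turned tool frame"""
    s=read_state();R=Rn.from_rotvec(s["tcp_rot"]);a=np.radians(yaw)
    Y=np.array([np.cos(a),np.sin(a),0]);Z=np.array([0,0,-1.]);T=Rn.from_matrix(np.c_[np.cross(Y,Z),Y,Z])
    print("t",s["time"],"turn",(R.inv()*T).as_rotvec().round(3),"shift cm",(100*T.inv().apply(np.array([x,y,z])-s["tool_pos"])).round(2),
      "tcp",s["tool_pos"].round(4),"F",s["wrist_force"].round(1),"M",s["torque"].round(2),"grip",round(s["grip_force"],1),"w",round(s["width"],3))
E
python3 -c "
from h import *
plan(.614,.2015,.15,61.8)"
```

```text
t 0.1 turn [-0.002  0.     0.063] shift cm [-48.86 -20.52   5.96] tcp [0.2803 0.6133 0.2096] F [-0.4  1.  -0.1] M [ 0.02  0.03 -0.03] grip 0.0 w 1.001
```

```bash
python3 -m crank '[[[0,0,0,0,0,0.063],[-3,-1.2,0,0,0,0],[-3,-1.2,0,0,0,0],[-3,-1.2,0,0,0,0],[-3,-1.2,0,0,0,0],[-3,-1.2,0,0,0,0],[-3,-1.2,0,0,0,0],[-3,-1.2,0,0,0,0]]]' 8.5 60
python3 -m crank '[[[-3,-1.2,0,0,0,0],[-3,-1.2,0,0,0,0],[-3,-1.2,0,0,0,0],[-3,-1.2,0,0,0,0],[-3,-1.2,0,0,0,0],[-3,-1.2,0,0,0,0],[-3,-1.2,0,0,0,0],[0,0,0,0,0,0]]]'
python3 -c "
from h import *
plan(.614,.2015,.12,61.8)
cv2.imwrite('pics/s1.png',read_camera('side')[60:260,130:400])"
```

```text
time: 0.77
tool_pos: [0.4266, 0.4391, 0.2102]
tcp_rot: [-0.764, -3.047, 0.001]
wrist_force: [0.8, 0.2, 0.1]
width: 0.991
grip_force: 0.0
time: 1.43
tool_pos: [0.5747, 0.2627, 0.2102]
tcp_rot: [0.771, 3.044, -0.004]
wrist_force: [0.1, 0.7, -0.4]
width: 0.995
grip_force: 0.0
t 1.4333 turn [-0.002  0.002 -0.004] shift cm [-6.36 -3.54  9.02] tcp [0.5747 0.2627 0.2102] F [ 0.1  0.7 -0.4] M [ 0.03  0.02 -0.05] grip 0.0 w 0.995
```

```bash
python3 -m crank '[[[-2.2,-1.2,0,0,0,0],[-2.1,-1.2,0,0,0,0],[-2.1,-1.2,2,0,0,0],[0,0,3,0,0,0],[0,0,3,0,0,0],[0,0,1,0,0,0],[0,0,0,0,0,0],[0,0,0,0,0,0]]]'
python3 -c "
from h import *
plan(.614,.2015,.05,61.8)
a=read_camera('side')[110:210,200:335];b=read_camera('top')[150:250,130:265]
cv2.imwrite('pics/s2.png',cv2.resize(np.vstack([a,b]),None,fx=3,fy=3,interpolation=cv2.INTER_CUBIC))"
```

```text
time: 2.15
tool_pos: [0.6102, 0.2062, 0.1204]
tcp_rot: [-0.763, -3.046, 0.001]
wrist_force: [0.1, 0.2, 0.4]
width: 0.993
grip_force: 0.0
t 2.15 turn [-0.001 -0.001  0.001] shift cm [-0.56 -0.23  7.04] tcp [0.6102 0.2062 0.1204] F [0.1 0.2 0.4] M [ 0.04  0.07 -0.01] grip 0.0 w 0.993
```

View pics/s2.png

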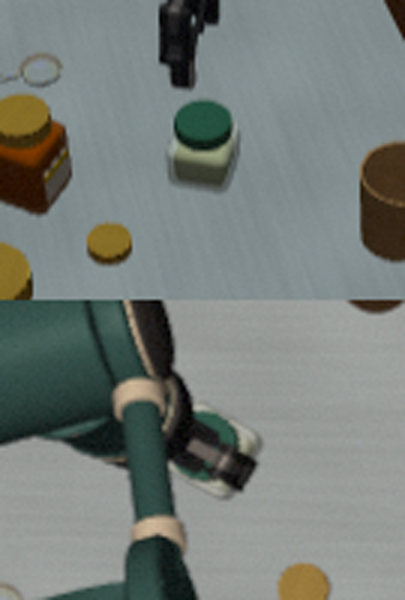

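The top view shows one open finger at about (209,207), to the lower right of the green cap. The side view shows the fingers above the cap and the jar undisturbed. I check the projected finger positions against this.

```bash
python3 -c "
from h import *
for k in(-1,1):
  p=np.array([.6102+k*.472*.046,.2062+k*.881*.046,.133]);u=w2px('top',p);v=w2px('side',p);print(u,(u-[130,150])*3+[0,300],v,(v-[200,110])*3)"
python3 -m crank '[[[-0.6,-0.2,1,0,0,0],[0,0,2,0,0,0],[0,0,1.5,0,0,0],[0,0,0,0,0,0]]]'
```

```text
[207.29479011 206.17171758] [231.88437034 468.51515275] [260.72509858 143.69695827] [182.17529573 101.09087482]
[172.76921056 186.72419822] [128.30763169 410.17259466] [268.93902567 122.10266247] [206.817077    36.30798741]
time: 2.58
tool_pos: [0.6137, 0.2002, 0.0732]
tcp_rot: [-0.764, -3.044, 0.003]
wrist_force: [-1.2, -0.4, -1.1]
width: 0.996
grip_force: 0.0
```

```bash
python3 -m crank '[[[0,0,1.5,0,0,0],[0,0,0.7,0,0,0],[0,0,0,0,0,0]]]'
python3 -m crank '[[[0,0,0,0,0,0],[0,0,0,0,0,0],[0,0,0,0,0,0],[0,0,0,0,0,0],[0,0,0,0,0,0],[0,0,0,0,0,0]]]' 4.5 60
python3 -m crank '[[[0,0,0,0,0,0],[0,0,-1,0,0,0],[0,0,-2,0,0,0],[0,0,-3,0,0,0],[0,0,-3,0,0,0],[0,0,-2,0,0,0],[0,0,0,0,0,0]]]'
python3 -c "
from h import *
plan(.519,-.152,.165,5)"
```

```text
time: 2.83
tool_pos: [0.6145, 0.2006, 0.0528]
tcp_rot: [-0.764, -3.045, 0.002]
wrist_force: [-0.7, 0.1, 0.2]
width: 0.997
grip_force: 0.0
time: 3.33
tool_pos: [0.6156, 0.201, 0.0543]
tcp_rot: [0.765, 3.046, 0.001]
wrist_force: [0.0, 0.5, -0.6]
width: 0.524
grip_force: 0.0
time: 3.92
tool_pos: [0.6193, 0.2021, 0.1714]
tcp_rot: [0.762, 3.038, 0.009]
wrist_force: [1.1, -0.5, 1.3]
width: 0.525
grip_force: 0.0
t 3.9167 turn [0.011 0.004 0.992] shift cm [-34.4  -13.08   0.64] tcp [0.6193 0.2021 0.1714] F [ 1.1 -0.5  1.3] M [ 0.   -0.03 -0.02] grip 0.0 w 0.525
```

```bash
python3 -c "
from h import *
a=read_camera('side')[70:190,190:340];b=read_camera('top')[140:260,130:280]
cv2.imwrite('pics/s3.png',cv2.resize(np.hstack([a,b]),None,fx=2.66,fy=2.66,interpolation=cv2.INTER_CUBIC))"
```

```text
(no output)
```

View pics/s3.png

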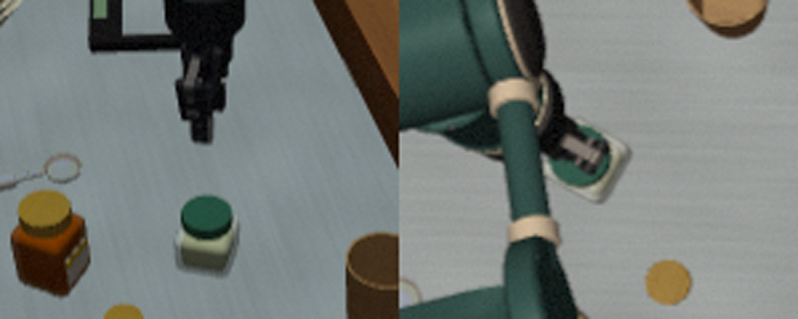

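The side view shows the fingers closed to less than the cap's width, above a seed jar that has not moved. The grasp passed over the cap, so I compare the fingertip pixel (about (266,122)) with the measured TCP.

```bash
python3 -c "
from h import *
s=read_state();p=s['tool_pos'];print(p,s['q'].round(3),s['width'])
for dz in(0,.01,.02,.03,.04): 
  q=p+[0,0,dz];print(dz,w2px('side',q),(w2px('side',q)-[190,70])*2.66)
a=np.radians(61.8)
for k in(-.024,.024):
  for dz in (.01,.03): print(k,dz,(w2px('side',p+[k*np.cos(a),k*np.sin(a),dz])-[190,70])*2.66,(w2px('top',p+[k*np.cos(a),k*np.sin(a),dz])-[130,140])*2.66+[399,0])
# FK hint: cap rim in side
print((w2px('side',[.614,.2015,.072])-[190,70])*2.66,(w2px('side',[.614,.2015,.0])-[190,70])*2.66)
"
```

```text
[0.61631003 0.20121283 0.16583978] [ 0.277  0.242  1.715  0.     1.181 -0.802] 0.5247502928871893
0 [267.27721697 124.49671008] [205.55739714 144.9612488 ]
0.01 [267.22036603 121.69216453] [205.40617364 137.50115765]
0.02 [267.16278083 118.85139702] [205.25299702 129.94471607]
0.03 [267.10444707 115.97370125] [205.0978292  122.29004532]
0.04 [267.04535004 113.05835244] [204.94063109 114.53521749]
-0.024 0.01 [199.53541415 152.75456851] [579.05478216 150.5290183 ]
-0.024 0.03 [199.14603238 137.55748646] [574.32353996 147.49115798]
0.024 0.01 [211.13806369 122.60855745] [529.1463485  122.42719943]
0.024 0.03 [210.90703147 107.38838512] [523.43320606 118.83760936]
[204.77694095 210.78490614] [205.7879176  256.32639501]
```

```bash
python3 -m crank '[[[0,0,0,0,0,0],[0,0,0,0,0,0],[0,0,0,0,0,0],[0,0,0,0,0,0]]]' 8.5 60
python3 -c "
from h import *
plan(.614,.2015,.036,61.8)"
```

```text
time: 4.35
tool_pos: [0.6144, 0.2007, 0.1621]
tcp_rot: [-0.764, -3.045, 0.002]
wrist_force: [0.7, -0.3, 0.3]
width: 0.997
grip_force: 0.0
t 4.35 turn [-0.002 -0.002  0.   ] shift cm [ 0.07  0.06 12.61] tcp [0.6144 0.2007 0.1621] F [ 0.7 -0.3  0.3] M [ 0.01 -0.01 -0.03] grip 0.0 w 0.997
```

```bash
python3 -m crank '[[[0,0,3,0,0,0],[0,0,3,0,0,0],[0,0,3,0,0,0],[0,0,2,0,0,0],[0,0,1.5,0,0,0],[0,0,0,0,0,0],[0,0,0,0,0,0],[0,0,0,0,0,0]]]'
python3 -m crank '[[[0,0,0,0,0,0],[0,0,0,0,0,0],[0,0,0,0,0,0],[0,0,0,0,0,0],[0,0,0,0,0,0],[0,0,0,0,0,0]]]' 4.5 60
python3 -c "
from h import *
plan(.614,.2015,.036,61.8)"
```

```text
time: 5.02
tool_pos: [0.616, 0.2011, 0.0396]
tcp_rot: [0.765, 3.046, 0.001]
wrist_force: [0.1, -0.3, 0.4]
width: 0.99
grip_force: 0.0
time: 5.52
tool_pos: [0.6169, 0.2015, 0.0412]
tcp_rot: [0.764, 3.044, 0.003]
wrist_force: [0.1, 1.0, 5.7]
width: 0.623
grip_force: 61.7
t 5.5167 turn [0.003 0.003 0.   ] shift cm [ 0.26 -0.14  0.52] tcp [0.6169 0.2015 0.0412] F [0.1 1.  5.7] M [-0.05  0.16 -0.08] grip 61.7 w 0.623
```

```bash
python3 -m crank '[[[0,0,-1,0,0,0],[0,0,-2,0,0,0],[0,0,-3,0,0,0],[0,0,-3,0,0,0],[0,0,-2,0,0,0],[0,0,0,0,0,0],[0,0,0,0,0,0]]]'
python3 -c "
from h import *
plan(.519,-.152,.148,5)
a=read_camera('side')[70:190,190:340];b=read_camera('top')[140:260,130:280]
cv2.imwrite('pics/s4.png',cv2.resize(np.hstack([a,b]),None,fx=2.66,fy=2.66,interpolation=cv2.INTER_CUBIC))"
```

```text
time: 6.1
tool_pos: [0.6161, 0.2011, 0.1502]
tcp_rot: [0.764, 3.045, 0.002]
wrist_force: [-0.7, -0.0, -4.6]
width: 0.619
grip_force: 64.0
t 6.1 turn [0.003 0.001 0.992] shift cm [-34.33 -12.75   0.22] tcp [0.6161 0.2011 0.1502] F [-0.7 -0.  -4.6] M [-0.03  0.08 -0.01] grip 64.0 w 0.619
```

View pics/s4.png

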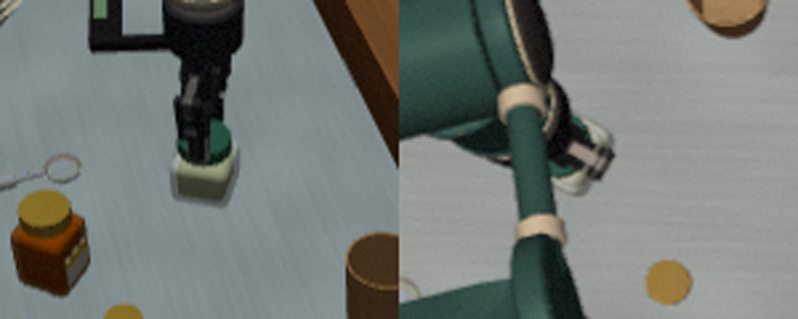

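The side view shows the seed jar held by its cap and lifted upright, with its underside about 0.11 m up. I carry it above the middle cell.

```bash
python3 -m crank '[[[0,0,0,0,0,0.12],[0,0,0,0,0,0.124],[0,0,0,0,0,0.124],[0,0,0,0,0,0.124],[0,0,0,0,0,0.124],[0,0,0,0,0,0.124],[0,0,0,0,0,0.124],[0,0,0,0,0,0.124]]]'
python3 -m crank '[[[-1.5,-0.5,0,0,0,0],[-3,-1.1,0,0,0,0],[-3,-1.1,0,0,0,0],[-3,-1.1,0,0,0,0],[-3,-1.1,0,0,0,0],[-3,-1.1,0,0,0,0],[-3,-1.1,0,0,0,0],[-3,-1.1,0,0,0,0]]]'
python3 -m crank '[[[-3,-1.1,0,0,0,0],[-3,-1.1,0,0,0,0],[-3,-1.1,0,0,0,0],[-2,-0.7,0,0,0,0],[0,0,0,0,0,0],[0,0,0,0,0,0],[0,0,0,0,0,0]]]'
python3 -c "
from h import *
plan(.519,-.152,.148,5)"
```

```text
time: 6.87
tool_pos: [0.613, 0.2002, 0.1451]
tcp_rot: [-2.123, -2.311, 0.008]
wrist_force: [0.4, 1.1, -4.0]
width: 0.62
grip_force: 63.9
time: 7.53
tool_pos: [0.5512, -0.0323, 0.1463]
tcp_rot: [-2.113, -2.32, 0.005]
wrist_force: [0.6, 0.3, -2.9]
width: 0.619
grip_force: 64.0
time: 8.12
tool_pos: [0.5228, -0.1435, 0.1471]
tcp_rot: [-2.116, -2.318, 0.001]
wrist_force: [-0.4, -0.6, -3.4]
width: 0.621
grip_force: 64.0
t 8.1167 turn [-0.003 -0.002  0.004] shift cm [-0.81 -0.46 -0.09] tcp [ 0.5228 -0.1435  0.1471] F [-0.4 -0.6 -3.4] M [-0.   -0.07  0.02] grip 64.0 w 0.621
```

```bash
python3 -m crank '[[[-0.8,-0.45,0,0,0,0],[0,0,2,0,0,0],[0,0,1.5,0,0,0],[0,0,0,0,0,0],[0,0,0,0,0,0],[0,0,0,0,0,0]]]'
python3 -c "
from h import *
plan(.519,-.152,.11,5)
a=read_camera('side')[190:340,200:330];b=read_camera('top')[170:320,270:400]
cv2.imwrite('pics/s5a.png',a);cv2.imwrite('pics/s5b.png',b)
cv2.imwrite('pics/s5.png',cv2.resize(np.hstack([a,b]),None,fx=3,fy=3,interpolation=cv2.INTER_CUBIC))"
```

```text
time: 8.62
tool_pos: [0.5209, -0.1519, 0.1143]
tcp_rot: [2.116, 2.321, 0.0]
wrist_force: [0.3, -0.3, -3.6]
width: 0.623
grip_force: 64.0
t 8.6167 turn [0.    0.    0.005] shift cm [ 0.01 -0.19  0.43] tcp [ 0.5209 -0.1519  0.1143] F [ 0.3 -0.3 -3.6] M [ 0.01 -0.    0.02] grip 64.0 w 0.623
```

View pics/s5.png

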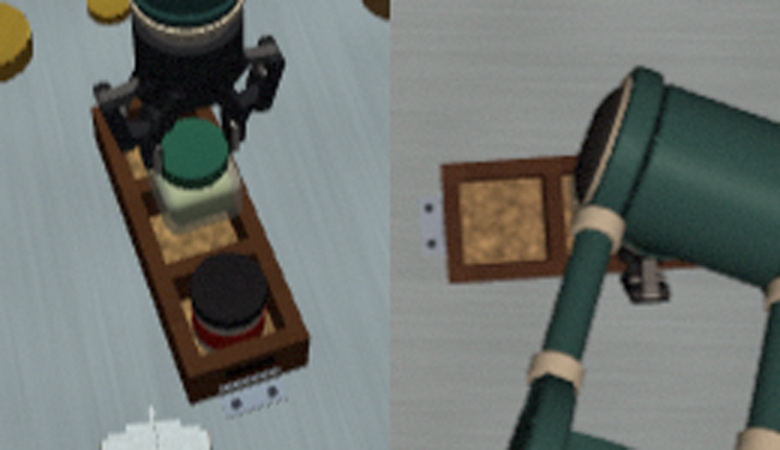

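The side view shows the seed jar over the middle cell: cap near crop (195,150), body above the cell mouth, and the fingers gripping the rear part of the cap. I fit the jar's position from the green cap's silhouette.

```bash
cat >> h.py <<'E'
from scipy.optimize import least_squares
def cylfit(img,cam,u0,v0,lo,hi,z0,z1,x0,r=.028):
    "fit x,y of cylinder (z0..z1) to colour blob bounding box; img cropped at u0,v0"
    m=cv2.inRange(cv2.cvtColor(img,cv2.COLOR_BGR2HSV),lo,hi)
    n,l,st,c=cv2.connectedComponentsWithStats(m);k=1+np.argmax(st[1:,4])
    pts=cv2.convexHull(np.argwhere(l==k)[:,::-1].astype(np.int32))[:,0]+[u0,v0]
    a=np.linspace(0,2*np.pi,60);ring=np.c_[r*np.cos(a),r*np.sin(a)]
    def pr(p): return np.array([w2px(cam,[p[0]+q[0],p[1]+q[1],z]) for z in(z0,z1) for q in ring])
    ext=lambda P:np.array([P[:,0].min(),P[:,0].max(),P[:,1].min(),P[:,1].max()])
    e=ext(pts)+[-.5,.5,-.5,.5]
    s=least_squares(lambda p:ext(pr(p))-e,x0);return s.x.round(4),s.fun.round(1)
E
python3 - <<'E'
from h import *
G=((60,60,20),(95,255,170))
i=cv2.imread('pics/side0.png')[135:175,245:290];print("start",cylfit(i,"side",245,135,*G,.054,.072,[.614,.2]))
i=cv2.imread('pics/top0.png')[170:220,160:226];print("start top",cylfit(i,"top",160,170,*G,.054,.072,[.614,.2]))
i=cv2.imread('pics/s5a.png')[35:];
for zb in(.066,.074,.082):print(zb,cylfit(i,"side",200,225,*G,zb+.054,zb+.072,[.519,-.152]))
a=cv2.imread('pics/s5a.png');
f=lambda x,y,z:px2w("side",200+(x+.5)/3-.5,190+(y+.5)/3-.5,z)
for P in((94,108),(205,108),(307,337),(190,373)):print(f(*P,.05))
E
```

```text
start (array([0.6141, 0.2017]), array([-0.1,  0.1, -1. ,  0.9]))
start top (array([0.6149, 0.2023]), array([-1.1,  1.1, -0.3,  0.3]))Traceback (most recent call last):
  File "<stdin>", line 6, in <module>
  File "h.py", line 25, in cylfit
    s=least_squares(lambda p:ext(pr(p))-e,x0);return s.x.round(4),s.fun.round(1)
    return func(*args, **kwargs)
    result = trf(vector_fun.fun, vector_fun.jac, x0, f0, J0, lb, ub, ftol, xtol,
                 gtol, max_nfev, x_scale, loss_function, tr_solver,
                 tr_options.copy(), verbose, callback=callback_wrapped)
    return trf_no_bounds(
        fun, jac, x0, f0, J0, ftol, xtol, gtol, max_nfev, x_scale,
        loss_function, tr_solver, tr_options, verbose, callback=callback)
    J = jac(x)
    self._update_jac()
    ~~~~~~~~~~~~~~~~^^
    self.J = self.jac_wrapped(xp_copy(self.x), f0=self.f)
             ~~~~~~~~~~~~~~~~^^^^^^^^^^^^^^^^^^^^^^^^^^^^
    J, dct = approx_derivative(
             ~~~~~~~~~~~~~~~~~^
        self.fun,
        ^^^^^^^^^
    ...<2 lines>...
        **self.finite_diff_options,
        ^^^^^^^^^^^^^^^^^
[... 514 characters left out ...]
^^^^
    return np.atleast_1d(self.fun(x))
                         ~~~~~~~~^^^
    return self.f(x, *self.args, **self.kwargs)
           ~~~~~~^^^^^^^^^^^^^^^^^^^^^^^^^^^^^^
  File "h.py", line 25, in <lambda>
    s=least_squares(lambda p:ext(pr(p))-e,x0);return s.x.round(4),s.fun.round(1)
                                 ~~^^^
  File "h.py", line 22, in pr
    def pr(p): return np.array([w2px(cam,[p[0]+q[0],p[1]+q[1],z]) for z in(z0,z1) for q in ring])
                                ~~~~^^^^^^^^^^^^^^^^^^^^^^^^^^^^^
  File "h.py", line 7, in w2px
    m=camera_model(n);p=m["camera_matrix"]@(m["R"]@np.array(X)+m["t"]);return p[:2]/p[2]
ValueError: time passes only in moves, steps and waits
```

```bash
sed -i 's/^import cv2, numpy as np/import cv2, numpy as np, functools\ncm=functools.cache(camera_model)/; s/m=camera_model(n)/m=cm(n)/' h.py
python3 - <<'E'
from h import *
G=((60,60,20),(95,255,170))
i=cv2.imread('pics/s5a.png')[35:];
for zb in(.066,.074,.082):print(zb,cylfit(i,"side",200,225,*G,zb+.054,zb+.072,[.519,-.152]))
f=lambda x,y,z:px2w("side",200+(x+.5)/3-.5,190+(y+.5)/3-.5,z)
for P in((94,108),(205,108),(307,337),(190,373)):print(f(*P,.05))
E
```

```text
0.066 (array([ 0.5239, -0.1456]), array([-0.2,  0.2, -0.2,  0.2]))
0.074 (array([ 0.5228, -0.1509]), array([-0.3,  0.3, -0.4,  0.3]))
0.082 (array([ 0.5217, -0.1562]), array([-0.4,  0.4, -0.5,  0.4]))
[ 0.46167275 -0.02660677]
[ 0.55434108 -0.05070214]
[ 0.57782144 -0.27999039]
[ 0.48456344 -0.28600318]
```

```bash
python3 -m crank '[[[0,-0.3,0,0,0,0],[0,0,0.8,0,0,0],[0,0,0.8,0,0,0],[0,0,0.6,0,0,0],[0,0,0.6,0,0,0],[0,0,0,0,0,0],[0,0,0,0,0,0]]]'
python3 -c "
from h import *
plan(.519,-.152,.048,5)"
```

```text
time: 9.3
tool_pos: [0.5169, -0.1522, 0.0849]
tcp_rot: [-2.117, -2.319, 0.001]
wrist_force: [-0.5, -0.2, -3.2]
width: 0.621
grip_force: 64.0
t 9.3 turn [-0.002 -0.001  0.004] shift cm [0.   0.21 3.69] tcp [ 0.5169 -0.1522  0.0849] F [-0.5 -0.2 -3.2] M [-0.01  0.03 -0.01] grip 64.0 w 0.621
```

```bash
python3 -m crank '[[[0,0,0.6,0,0,0],[0,0,0.6,0,0,0],[0,0,0.6,0,0,0],[0,0,0.6,0,0,0],[0,0,0.4,0,0,0],[0,0,0,0,0,0],[0,0,0,0,0,0]]]'
python3 -c "
from h import *
plan(.519,-.152,.048,5)"
```

```text
time: 9.88
tool_pos: [0.5172, -0.1523, 0.0573]
tcp_rot: [-2.117, -2.32, 0.001]
wrist_force: [-0.3, -0.2, -3.1]
width: 0.621
grip_force: 64.2
t 9.8833 turn [-0.001 -0.     0.004] shift cm [0.02 0.19 0.93] tcp [ 0.5172 -0.1523  0.0573] F [-0.3 -0.2 -3.1] M [ 0.04  0.02 -0.02] grip 64.2 w 0.621
```

No contact so far, and the jar is in the cell. I lower it in small steps until it touches the floor.

```bash
python3 -m crank '[[[0,0,0.4,0,0,0],[0,0,0.4,0,0,0],[0,0,0,0,0,0],[0,0,0,0,0,0]]]'; python3 -m crank '[[[0,0,0.2,0,0,0],[0,0,0,0,0,0]]]';  python3 -m crank '[[[0,0,0.2,0,0,0],[0,0,0,0,0,0]]]'
```

```text
time: 10.22
tool_pos: [0.5173, -0.1524, 0.0496]
tcp_rot: [-2.118, -2.32, 0.0]
wrist_force: [-0.5, 0.1, -3.5]
width: 0.618
grip_force: 64.2
time: 10.38
tool_pos: [0.5178, -0.1524, 0.0491]
tcp_rot: [-2.118, -2.32, -0.0]
wrist_force: [-1.7, 1.4, 4.1]
width: 0.62
grip_force: 65.0
time: 10.55
tool_pos: [0.5181, -0.1523, 0.0489]
tcp_rot: [-2.118, -2.32, -0.0]
wrist_force: [-6.8, 2.8, 15.2]
width: 0.619
grip_force: 66.2
```

```bash
python3 -m crank '[[[0,0,0,0,0,0],[0,0,0,0,0,0],[0,0,0,0,0,0],[0,0,0,0,0,0],[0,0,0,0,0,0]]]' 8.5 60
python3 -m crank '[[[0,0,-1,0,0,0],[0,0,-2,0,0,0],[0,0,-3,0,0,0],[0,0,-3,0,0,0],[0,0,-2,0,0,0],[0,0,0,0,0,0]]]'
python3 -c "
from h import *
plan(.4415,.2195,.15,46.5)"
```

```text
time: 10.97
tool_pos: [0.5175, -0.1525, 0.0457]
tcp_rot: [-2.118, -2.32, 0.0]
wrist_force: [-0.4, 0.7, 0.9]
width: 0.99
grip_force: 0.0
time: 11.47
tool_pos: [0.5214, -0.1538, 0.1624]
tcp_rot: [2.112, 2.313, 0.006]
wrist_force: [1.9, -0.3, 0.8]
width: 0.998
grip_force: 0.0
t 11.4667 turn [ 0.008  0.008 -0.721] shift cm [31.49 21.58  1.24] tcp [ 0.5214 -0.1538  0.1624] F [ 1.9 -0.3  0.8] M [-0.08 -0.   -0.01] grip 0.0 w 0.998
```

```bash
python3 -m crank '[[[0,0,0,0,0,-0.12],[0,0,0,0,0,-0.12],[0,0,0,0,0,-0.12],[0,0,0,0,0,-0.12],[0,0,0,0,0,-0.12],[0,0,0,0,0,-0.12],[2.6,1.8,0,0,0,0],[2.6,1.8,0,0,0,0]]]'
python3 -m crank '[[[2.6,1.8,0,0,0,0],[2.6,1.8,0,0,0,0],[2.6,1.8,0,0,0,0],[2.6,1.8,0,0,0,0],[2.6,1.8,0,0,0,0],[2.6,1.8,0,0,0,0],[2.6,1.8,0,0,0,0],[2.6,1.8,0,0,0,0]]]'
python3 -m crank '[[[2.6,1.8,0,0,0,0],[2,1.4,0,0,0,0],[0,0,0,0,0,0],[0,0,0,0,0,0],[0,0,0,0,0,0]]]'
python3 - <<'E'
from h import *
G=((15,110,50),(30,255,255))
i=cv2.imread('pics/side0.png')[135:175,190:226];print("start",cylfit(i,"side",190,135,*G,.086,.105,[.4415,.2195]))
i=cv2.imread('pics/top0.png')[240:290,165:205];print("start top",cylfit(i,"top",165,240,*G,.086,.105,[.4415,.2195]))
a=read_camera('side');print("now seed",cylfit(a[215:310,220:310],"side",220,215,(60,60,20),(95,255,170),.062,.080,[.519,-.152]))
plan(.4415,.2195,.071,46.5)
E
```

```text
time: 12.13
tool_pos: [0.5044, -0.0909, 0.1555]
tcp_rot: [-1.169, -2.916, 0.0]
wrist_force: [-0.3, 0.3, 0.4]
width: 0.998
grip_force: 0.0
time: 12.8
tool_pos: [0.4521, 0.1584, 0.1556]
tcp_rot: [-1.165, -2.917, 0.0]
wrist_force: [0.1, 0.2, -0.1]
width: 0.994
grip_force: 0.0
time: 13.22
tool_pos: [0.4414, 0.2116, 0.1555]
tcp_rot: [-1.164, -2.918, 0.002]
wrist_force: [-0.5, -0.1, 0.3]
width: 0.996
grip_force: 0.0
start (array([0.4418, 0.2139]), array([-0.4,  0.4,  0.1, -0.1]))
start top (array([0.4417, 0.2203]), array([ 0.2, -0.2,  0.3, -0.3]))
now seed (array([ 0.5188, -0.1515]), array([ 0.3, -0.3, -0.9,  0.9]))
t 13.2667 turn [-0.001  0.    -0.001] shift cm [0.58 0.6  8.45] tcp [0.4416 0.2112 0.1555] F [-0.4  1.2  0.4] M [-0.02 -0.01 -0.03] grip 0.0 w 0.994
```

```bash
python3 -m crank '[[[0.5,0.5,0,0,0,0],[0,0,2,0,0,0],[0,0,2,0,0,0],[0,0,2,0,0,0],[0,0,1.5,0,0,0],[0,0,1,0,0,0],[0,0,0,0,0,0],[0,0,0,0,0,0]]]'
python3 -m crank '[[[0,0,0,0,0,0],[0,0,0,0,0,0],[0,0,0,0,0,0],[0,0,0,0,0,0],[0,0,0,0,0,0],[0,0,0,0,0,0]]]' 4.5 70
python3 -m crank '[[[0,0,-0.5,0,0,0],[0,0,-1,0,0,0],[0,0,-2,0,0,0],[0,0,-3,0,0,0],[0,0,-3,0,0,0],[0,0,-1,0,0,0],[0,0,0,0,0,0],[0,0,0,0,0,0]]]'
python3 -c "
from h import *
plan(.5117,-.0683,.17,5)"
```

```text
time: 13.93
tool_pos: [0.4414, 0.2186, 0.0705]
tcp_rot: [-1.166, -2.916, 0.001]
wrist_force: [0.2, -0.0, -0.2]
width: 1.0
grip_force: 0.0
time: 14.43
tool_pos: [0.4432, 0.2199, 0.0729]
tcp_rot: [1.164, 2.915, 0.004]
wrist_force: [-1.1, 0.3, 6.2]
width: 0.622
grip_force: 73.0
time: 15.1
tool_pos: [0.4413, 0.219, 0.1755]
tcp_rot: [1.165, 2.917, 0.0]
wrist_force: [-0.7, -0.7, -4.9]
width: 0.619
grip_force: 74.6
t 15.1 turn [0.    0.    0.724] shift cm [-29.24   4.51   0.55] tcp [0.4413 0.219  0.1755] F [-0.7 -0.7 -4.9] M [ 0.01 -0.01 -0.02] grip 74.6 w 0.619
```

```bash
python3 -m crank '[[[0,0,0,0,0,0.1],[0,0,0,0,0,0.12],[0,0,0,0,0,0.12],[0,0,0,0,0,0.12],[0,0,0,0,0,0.12],[0,0,0,0,0,0.1],[0,0,0,0,0,0.044],[-1.5,0.2,0,0,0,0]]]'
python3 -m crank '[[[-3,0.45,0,0,0,0],[-3,0.45,0,0,0,0],[-3,0.45,0,0,0,0],[-3,0.45,0,0,0,0],[-3,0.45,0,0,0,0],[-3,0.45,0,0,0,0],[-3,0.45,0,0,0,0],[-3,0.45,0,0,0,0]]]'
python3 -m crank '[[[-2,0.4,0,0,0,0],[-1.2,0.2,1,0,0,0],[-0.5,0,1,0,0,0],[0,0,1,0,0,0],[0,0,0,0,0,0],[0,0,0,0,0,0],[0,0,0,0,0,0]]]'
python3 - <<'E'
from h import *
plan(.5117,-.0683,.138,5)
s=read_state();zb=s['tool_pos'][2]-.072;a=read_camera('side')
cv2.imwrite('pics/s6.png',cv2.resize(a[150:310,200:330],None,fx=3.5,fy=3.5,interpolation=cv2.INTER_CUBIC))
for d in(-.004,0,.004):print(zb+d,cylfit(a[150:310,200:330],"side",200,150,(15,110,50),(30,255,255),zb+d+.086,zb+d+.105,[.51,-.07]))
E
```

```text
time: 15.77
tool_pos: [0.4424, 0.2052, 0.1724]
tcp_rot: [-2.121, -2.312, 0.006]
wrist_force: [-1.0, -0.3, -4.4]
width: 0.612
grip_force: 74.6
time: 16.43
tool_pos: [0.4993, -0.0329, 0.1724]
tcp_rot: [-2.12, -2.312, 0.005]
wrist_force: [0.4, 0.5, -4.8]
width: 0.617
grip_force: 74.6
time: 17.02
tool_pos: [0.5102, -0.0667, 0.1452]
tcp_rot: [-2.12, -2.317, 0.001]
wrist_force: [0.1, 0.0, -4.0]
width: 0.621
grip_force: 74.6
t 17.0167 turn [-0.001 -0.001  0.001] shift cm [-0.17  0.14  0.72] tcp [ 0.5102 -0.0667  0.1452] F [ 0.1  0.  -4. ] M [-0.03 -0.02  0.02] grip 74.6 w 0.621
0.0691554229184654 (array([ 0.5109, -0.0677]), array([-0.6,  0.6,  0.2, -0.2]))
0.0731554229184654 (array([ 0.5104, -0.0709]), array([-0.7,  0.7,  0.1, -0.1]))
0.0771554229184654 (array([ 0.5099, -0.074 ]), array([-0.7,  0.7,  0. , -0.1]))
```

View pics/s6.png

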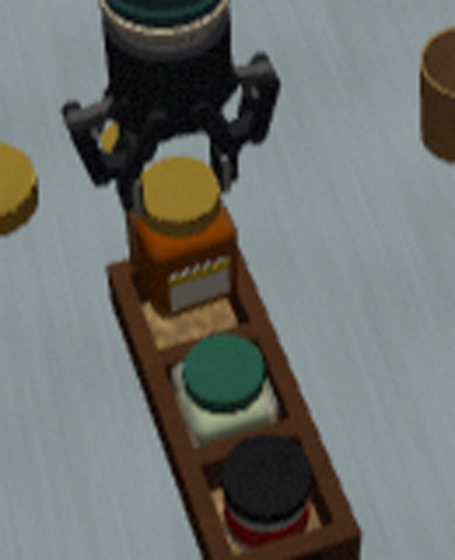

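The side view shows the honey jar upright and square over the left cell, with its cap near crop (180,190). The seed jar is seated in the middle cell and the tin is untouched. I make a small correction and lower.

```bash
python3 -m crank '[[[-0.15,0.1,0,0,0,0],[0,0,0.8,0,0,0],[0,0,0.8,0,0,0],[0,0,0.6,0,0,0],[0,0,0.6,0,0,0],[0,0,0,0,0,0],[0,0,0,0,0,0]]]'
python3 -m crank '[[[0,0,0.4,0,0,0],[0,0,0.4,0,0,0],[0,0,0,0,0,0],[0,0,0,0,0,0]]]'
python3 -c "
from h import *
plan(.5117,-.0683,.081,5)"
```

```text
time: 17.65
tool_pos: [0.5114, -0.0693, 0.117]
tcp_rot: [-2.122, -2.315, 0.001]
wrist_force: [0.1, 0.6, -5.4]
width: 0.618
grip_force: 74.4
time: 17.98
tool_pos: [0.5115, -0.0694, 0.1095]
tcp_rot: [-2.122, -2.315, 0.001]
wrist_force: [0.1, 0.1, -3.7]
width: 0.616
grip_force: 74.6
t 17.9833 turn [-0.001 -0.    -0.   ] shift cm [0.1  0.03 2.85] tcp [ 0.5115 -0.0694  0.1095] F [ 0.1  0.1 -3.7] M [-0.06  0.02  0.  ] grip 74.6 w 0.616
```

```bash
python3 -m crank '[[[0,0,0.6,0,0,0],[0,0,0.6,0,0,0],[0,0,0.5,0,0,0],[0,0,0.4,0,0,0],[0,0,0,0,0,0],[0,0,0,0,0,0]]]'
python3 -m crank '[[[0,0,0.3,0,0,0],[0,0,0.2,0,0,0],[0,0,0,0,0,0]]]'
python3 -m crank '[[[0,0,0.2,0,0,0],[0,0,0,0,0,0]]]'
```

```text
time: 18.48
tool_pos: [0.5115, -0.0693, 0.0882]
tcp_rot: [-2.122, -2.315, 0.001]
wrist_force: [0.3, -0.1, -3.7]
width: 0.616
grip_force: 74.6
time: 18.73
tool_pos: [0.5114, -0.0693, 0.0833]
tcp_rot: [-2.122, -2.315, 0.001]
wrist_force: [0.6, 0.5, -4.2]
width: 0.614
grip_force: 74.6
time: 18.9
tool_pos: [0.5116, -0.0693, 0.0815]
tcp_rot: [-2.122, -2.316, 0.0]
wrist_force: [-0.3, -0.1, -4.6]
width: 0.617
grip_force: 74.6
```

```bash
python3 -m crank '[[[0,0,0.2,0,0,0],[0,0,0,0,0,0]]]'
python3 -m crank '[[[0,0,0.15,0,0,0],[0,0,0,0,0,0]]]'
python3 -m crank '[[[0,0,0.1,0,0,0],[0,0,0,0,0,0],[0,0,0,0,0,0]]]'
```

```text
time: 19.07
tool_pos: [0.5121, -0.0694, 0.081]
tcp_rot: [2.123, 2.316, 0.0]
wrist_force: [-2.4, 0.2, 3.8]
width: 0.617
grip_force: 75.7
time: 19.23
tool_pos: [0.5123, -0.0694, 0.081]
tcp_rot: [2.122, 2.316, 0.0]
wrist_force: [-7.1, 1.9, 11.8]
width: 0.616
grip_force: 76.5
time: 19.48
tool_pos: [0.5125, -0.0694, 0.0809]
tcp_rot: [2.122, 2.316, 0.001]
wrist_force: [-9.7, 1.3, 18.6]
width: 0.616
grip_force: 77.0
```

```bash
python3 -m crank '[[[0,0,0,0,0,0],[0,0,-0.3,0,0,0],[0,0,0,0,0,0],[0,0,0,0,0,0],[0,0,0,0,0,0]]]' 8 60
python3 - <<'E'
from h import *
plan(.512,-.069,.081,5)
a=read_camera('side')
print("honey",cylfit(a[190:310,200:330],"side",200,190,(15,110,50),(30,255,255),.094,.113,[.51,-.07]),"seed",cylfit(a[215:310,220:310],"side",220,215,(60,60,20),(95,255,170),.062,.080,[.519,-.152]))
E
python3 -m crank '[[[0,0,0,0,0,0],[0,0,0,0,0,0],[0,0,0,0,0,0],[0,0,0,0,0,0],[0,0,0,0,0,0],[0,0,0,0,0,0]]]' 4.5 110
python3 -c "
from h import *
plan(.512,-.069,.081,5);print(read_state()['q'].round(2))"
```

```text
time: 19.9
tool_pos: [0.5121, -0.0694, 0.0803]
tcp_rot: [2.122, 2.316, 0.0]
wrist_force: [-0.5, 0.3, -0.8]
width: 0.934
grip_force: 0.0
t 19.9 turn [ 0.  0. -0.] shift cm [ 0.04 -0.   -0.07] tcp [ 0.5121 -0.0694  0.0803] F [-0.5  0.3 -0.8] M [-0.06  0.04 -0.04] grip 0.0 w 0.934
honey (array([ 0.5123, -0.0713]), array([-0.1,  0.1,  0. , -0. ])) seed (array([ 0.5188, -0.1515]), array([ 0.3, -0.3, -0.9,  0.9]))
time: 20.45
tool_pos: [0.5128, -0.0694, 0.0812]
tcp_rot: [2.122, 2.315, 0.002]
wrist_force: [0.6, 0.4, 5.8]
width: 0.602
grip_force: 113.5
t 20.45 turn [ 0.002  0.    -0.   ] shift cm [ 0.05 -0.07  0.02] tcp [ 0.5128 -0.0694  0.0812] F [0.6 0.4 5.8] M [ 0.11  0.11 -0.03] grip 113.5 w 0.602
[-0.18  0.09  2.07  0.    0.99 -0.27]
```

```bash
python3 -m crank '[[[0,0,0,0,0,-0.08],[0,0,0,0,0,-0.08],[0,0,0,0,0,-0.08],[0,0,0,0,0,-0.08],[0,0,0,0,0,0]]]'
python3 -c "
from h import *
plan(.512,-.069,.081,5)"
python3 -m crank '[[[0,0,-0.02,0,0,-0.1],[0,0,-0.02,0,0,-0.1],[0,0,-0.02,0,0,-0.1],[0,0,-0.02,0,0,-0.1],[0,0,0,0,0,0]]]'
python3 -c "
from h import *
plan(.512,-.069,.081,5)"
```

```text
time: 20.87
tool_pos: [0.5123, -0.0694, 0.081]
tcp_rot: [1.722, 2.627, 0.001]
wrist_force: [-0.1, 0.8, 5.0]
width: 0.601
grip_force: 113.9
t 20.8667 turn [0.001 0.    0.323] shift cm [ 0.04 -0.03  0.  ] tcp [ 0.5123 -0.0694  0.081 ] F [-0.1  0.8  5. ] M [-0.12  0.35  0.05] grip 113.9 w 0.601
time: 21.28
tool_pos: [0.5119, -0.0695, 0.0811]
tcp_rot: [1.167, 2.917, -0.0]
wrist_force: [0.2, 0.4, 2.6]
width: 0.604
grip_force: 113.9
t 21.2833 turn [0.    0.    0.722] shift cm [0.05 0.02 0.01] tcp [ 0.5119 -0.0695  0.0811] F [0.2 0.4 2.6] M [-0.01  0.07  0.03] grip 113.9 w 0.604
```

```bash
python3 -m crank '[[[0,0,-0.02,0,0,-0.1],[0,0,-0.02,0,0,-0.1],[0,0,-0.02,0,0,-0.1]]]'
python3 -c "
from h import *
plan(.512,-.069,.081,5)"
python3 -m crank '[[[0,0,-0.02,0,0,-0.1],[0,0,-0.02,0,0,-0.1],[0,0,0,0,0,0],[0,0,0,0,0,0]]]'
python3 -c "
from h import *
plan(.512,-.069,.081,5)
cv2.imwrite('pics/s7.png',cv2.resize(read_camera('side')[180:320,195:335],None,fx=4,fy=4,interpolation=cv2.INTER_CUBIC))"
```

```text
time: 21.53
tool_pos: [0.5119, -0.0694, 0.0813]
tcp_rot: [0.719, 3.058, 0.0]
wrist_force: [1.9, 0.2, -0.3]
width: 0.599
grip_force: 114.3
t 21.5333 turn [0.    0.    1.021] shift cm [0.04 0.02 0.03] tcp [ 0.5119 -0.0694  0.0813] F [ 1.9  0.2 -0.3] M [ 0.01 -0.19  0.  ] grip 114.3 w 0.599
time: 21.87
tool_pos: [0.5117, -0.0691, 0.0817]
tcp_rot: [-0.42, -3.113, -0.001]
wrist_force: [1.2, 0.3, -0.7]
width: 0.603
grip_force: 114.4
t 21.8667 turn [ 0.000e+00 -1.000e-03  1.215e+00] shift cm [0.01 0.03 0.07] tcp [ 0.5117 -0.0691  0.0817] F [ 1.2  0.3 -0.7] M [ 0.16 -0.2  -0.  ] grip 114.4 w 0.603
```

View pics/s7.png

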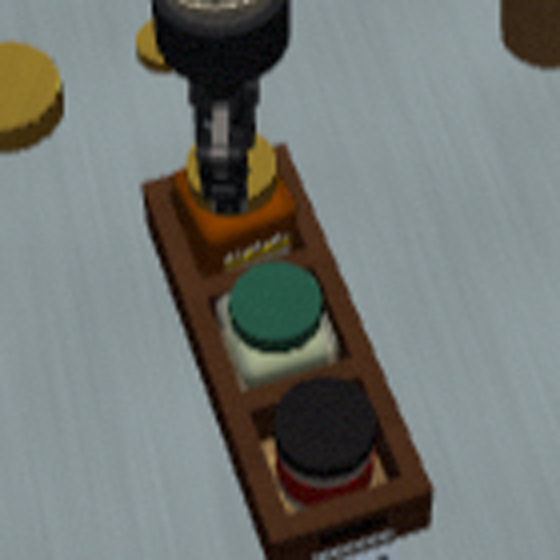

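The side view shows both jars seated, the honey jar turned slightly against its cell walls, and the cap held between the fingers, which have turned about 1.2 rad. I stop turning and lift gently, watching the weight.

```bash
python3 -m crank '[[[0,0,-0.2,0,0,0],[0,0,-0.2,0,0,0],[0,0,-0.2,0,0,0],[0,0,0,0,0,0],[0,0,0,0,0,0]]]'
python3 -c "
from h import *
plan(.512,-.069,.081,5)"
```

```text
time: 22.33
tool_pos: [0.512, -0.0695, 0.0884]
tcp_rot: [0.414, 3.114, -0.0]
wrist_force: [1.4, 1.5, 1.2]
width: 0.601
grip_force: 114.7
t 22.3333 turn [0.    0.    1.219] shift cm [0.04 0.   0.74] tcp [ 0.512  -0.0695  0.0884] F [1.4 1.5 1.2] M [ 0.16 -0.14  0.  ] grip 114.7 w 0.601
```

```bash
python3 -m crank '[[[0,0,-0.4,0,0,0],[0,0,-0.6,0,0,0],[0,0,-0.8,0,0,0],[0,0,-0.8,0,0,0],[0,0,-0.6,0,0,0],[0,0,-0.3,0,0,0],[0,0,0,0,0,0],[0,0,0,0,0,0]]]'
python3 -m crank '[[[0,0,0,0,0,0],[0,0,0,0,0,0],[0,0,0,0,0,0],[0,0,0,0,0,0]]]'
python3 -c "
from h import *
plan(.512,-.069,.123,5)
cv2.imwrite('pics/s8.png',cv2.resize(read_camera('side')[160:300,195:335],None,fx=4,fy=4,interpolation=cv2.INTER_CUBIC))"
```

```text
time: 23.0
tool_pos: [0.512, -0.0694, 0.1235]
tcp_rot: [0.413, 3.114, -0.0]
wrist_force: [-0.3, 0.4, -1.3]
width: 0.6
grip_force: 114.6
time: 23.33
tool_pos: [0.5115, -0.0693, 0.1227]
tcp_rot: [-0.413, -3.114, -0.0]
wrist_force: [0.0, -0.4, -1.0]
width: 0.599
grip_force: 114.6
t 23.3333 turn [-1.00e-03 -1.00e-03  1.22e+00] shift cm [ 0.03  0.05 -0.03] tcp [ 0.5115 -0.0693  0.1227] F [ 0.  -0.4 -1. ] M [-0.02  0.06  0.03] grip 114.6 w 0.599
```

View pics/s8.png

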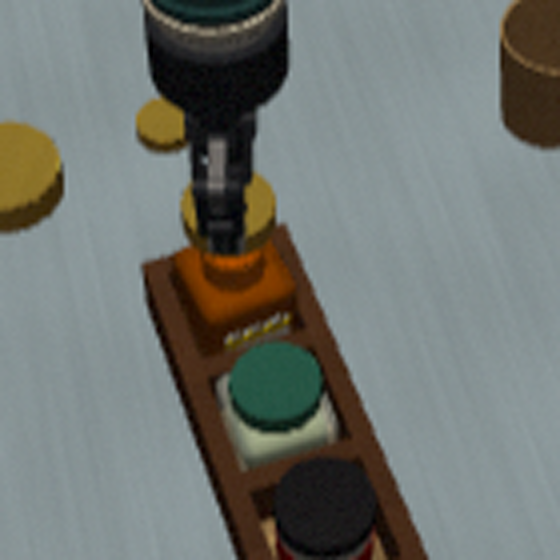

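The cap is off and level, about 26 mm above the open neck (crop (232,262)), and both jars are seated.

```bash
python3 -c "
from workcell import *
print(finish_job())"
```

```text
the job is handed in; nothing more can be done
None
```

I handed the job in at about 23 s: both jars stand in their cells (honey left, seed middle) and the gripper holds the gold cap level about 26 mm above the open honey jar; the hand-in gave no verdict.

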